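# Reload the bridge-slotting jig

### The job

Slacken the wing knob, open the clamp bar, take the slotted maple bridge out of the jig and lay it flat in the blue tray. Then load every dark bridge blank into the jig side by side, each pushed fully home with its end against the far fence and the row tight against the end stop, bring the clamp bar up against the row and turn the knob clockwise until it is tight. Leave the other things on the bench where they are.

Things in the scene. Friction and masses are not known exactly. Their poses are not given: they have to be found in the camera images.
- jig: Plywood gang jig fixed on the bench. Flat bed 24 mm above the bench, x -107 to +85, y -50 to +242 mm in the jig's frame: x points away from the robot to the fence, y along the flush T-track (on x = 0) to where the clamp bar opens. Origin on the bench below the line of the end stop's faces, half-way along a seated blank (its centre is at x = 0). The bed's near side is open.
- fence_face (a point): Far fence of the jig, medium brown wood, 262 mm long, 22 mm high above the bed. This point: on its face (which looks to the robot) at the height of the bed, in line with the track: 85 mm along the jig's x from a seated blank's centre. It runs along the jig's y from y = -20 to +242 mm.
- stop_face (a point): End stop of the jig, medium brown wood: two blocks 22 mm high above the bed, each 46 mm long, 24 mm thick, centred at x = -60 and +60 mm of the jig, their faces at y = 0 looking to +y. Between them is an open finger notch 74 mm wide. This point: in the middle of the notch, in line with the faces, at the height of the bed.
- clamp_bar (a joint): Brown wooden bar, 150 mm long across the bed (along the jig's x, centred on x = 0), 42 mm wide, 24 mm tall, sliding on the bed along the jig's y. Value: opening in m between the end stop's faces and the bar's face, 0 to 0.192. With the knob slack it slides with about 2 N and stays where it is left; with the knob tight it stays put.
- clamp_knob (a joint): Black wing knob in the middle of the clamp bar; it locks the bar to the track. Value in rad, 0 to 2.6, growing clockwise seen from above (tightening): 0 quite slack, the bar begins to drag at about 0.9, tight from 1.8 up (the bar then holds about 20 N or more). Turning takes 0.15 to 0.25 N m; it stays where it is left.
- knob_grip (a point): Grip point on the wing knob's axis, 75 mm above the bench, 21 mm behind the bar's face (towards +y of the jig). The wing is 50 mm long (along this point's x axis), 12 mm thick, and reaches from 15 mm below to 11 mm above this point; below it is a round hub 26 mm across. It rides with the bar, which can be drawn along by it.
- slotted_c (a point): The bridge of the last batch, already slotted: pale maple with a dark saddle slot and six pin holes. 170 x 38 x 12 mm, long side along its x axis, z up when it lies flat; this point is its centre, 6 mm above what it lies on. At the start it lies in the jig, clamped between the end stop and the clamp bar.
- blank1_c (a point): Dark rosewood bridge blank, a plain bar, 170 x 38 x 12 mm, long side along its x axis, z up when it lies flat; this point is its centre, 6 mm above what it lies on. At the start it lies on the bench to the left of the jig. Two or three blanks are present.
- blank2_c (a point): Dark rosewood bridge blank, a plain bar, 170 x 38 x 12 mm, long side along its x axis, z up when it lies flat; this point is its centre, 6 mm above what it lies on. At the start it lies on the bench to the left of the jig. Two or three blanks are present.
- blank3_c (a point): Dark rosewood bridge blank, a plain bar, 170 x 38 x 12 mm, long side along its x axis, z up when it lies flat; this point is its centre, 6 mm above what it lies on. At the start it lies on the bench to the left of the jig. Two or three blanks are present.
- tray: Open blue tray for slotted bridges, fixed, 122 mm (its x) x 212 mm (its y) outside and 32 mm high, walls and floor 5 mm thick; origin in the middle of its underside.
- glue: Bystander, not part of the job: yellow glue bottle with an orange cap, 54 mm across, 150 mm tall. Origin in the middle of its underside.
- wax_tin: Bystander, not part of the job: round brass-coloured wax tin, 72 mm across, 26 mm tall. Origin in the middle of its underside.
- mug: Bystander, not part of the job: white mug, 82 mm across, 95 mm tall. Origin in the middle of its underside.
- driver: Bystander, not part of the job: screwdriver with a red handle, 200 mm long, lying; its handle is 26 mm thick. Origin in the middle of its length on the bench.
- plane: Bystander, not part of the job: small block plane, 160 x 50 x 46 mm, dark steel and wood. Origin in the middle of its underside.
- tape: Bystander, not part of the job: blue roll of tape lying flat, 96 mm across, 25 mm tall. Origin in the middle of its underside.
There are look-alikes about, which are no part of the job. What is shaped like the part that bears blank1_c but green is not meant.

How it is judged:
By the outcome, as a careful person would: the job done as asked, in the order asked, and still so for the second after the job is handed in, with the robot touching nothing.
Of blank1, blank2, blank3 only 2 to 3 are there at a start; the rules pass over those that are not, and their reading is None.
At some moment in a run one of blank1, blank2, blank3, slotted may be knocked a few centimetres aside while the robot is not near it.
It also fails if it takes over 210 s, if anything falls off the work surface, if the arm or the gripper's body presses on something with over 40 N, if the wrist force passes 120 N, or if a joint passes its speed limit or range.

### The arm

A 6-joint arm with a two-finger parallel gripper is mounted at the origin on the work surface. World frame = base frame: x ahead of the robot, y to its left, z up, the work surface at z = 0. Lengths are in m, angles in rad, forces in N, time in s.
With the tool pointing down it reaches from about 0.275 to 0.825 m from the base axis. Payload 5.2 kg.
Tool frame: the origin (TCP) lies where the fingers leave the gripper's body, on its centre line; the fingertips stand 84 mm ahead of it and the grasp point (between the pads) lies 65 mm ahead of it; z points along the fingers, y is the line along which they close (so a half turn about z gives the same grasp; the last joint's range is limited). The gripper opens to 93 mm and grips with 3 to 60 N. Pads are 15 mm wide; open, the fingers measure 128 mm over their backs; the gripper's body (75 mm by 188 mm) begins 65 mm behind the grasp point.
Start: joints at [-1.444, 0.259, 1.535, -0, 1.348, -0.203], TCP at [0.178, -0.52, 0.303] pointing down, gripper open.
Joint ranges: [-3.14, 3.14], [-0.91, 2.08], [0.19, 2.58], [-1.22, 4.36], [0.22, 2.71], [-3.12, 3.12]. Speed limits (rad/s): [2.57, 2.57, 3.14, 3.14, 3.14, 3.14].

### API

Orientations are given as a rotation vector (axis times angle).
In Python, from rig import * gives the robot as it stands.
- The arm moves only by the shell command python3 -m jog 'ROWS' [OPENING] [FORCE]. ROWS is JSON, a list of rows, each a list of 4 numbers: the shift along the tool's x, y, z each as a share of 0.4 m, from -1 to 1, then the turn about the tool's z as a share of pi rad, from -1 to 1. A call has 1 to 5 rows; each row is the pose to reach, as a shift and turn from the pose commanded when the call began, along the tool's axes at that moment, turning the shorter way round; what a row does not reach only later rows make up. A row lasts 1/10 s, in which the tool goes at most 50 mm and 8.59 degrees, less where a joint would pass 70% of its speed; a pose out of reach is approached as far as the arm can. A call with a number of a shift or a turn outside -1 to 1 is refused whole. A call with a gripper value outside its range is refused whole. OPENING is the closure, from -1 (fully open) to 1 (shut), set as the call begins (- or left out, the last holds). The fingers move at their own pace and stop on an object; FORCE is the grip in N (left out, the last holds). Time passes only in rows, so rows that repeat a pose let the fingers close. It gives the time, the measured TCP pose, the force, the opening and the grip force at its end, in the units of the state.
- read_state(): the state, without advancing time (a new reading comes with each control period).
- read_camera(name): name is "side" or "top" or "wrist"; returns a dict with "frame" (384x512x3 uint8, red, green, blue), "fx", "fy", "cx", "cy" (pixels), "k1" (the pictures are not rectified: a ray, as slopes to the right and down, at radius r is drawn at 1 + k1 r^2 times it, then the intrinsics apply), "pose" (4x4, takes a point from camera to world coordinates); the wrist camera has in their place "mount" (4x4, takes a point from camera to tool coordinates, whose origin is the TCP and whose axes are the flange's). Camera axes: x right, y up, looking along -z (the intrinsics and any distortion apply to the point x, -y, -z); pixel columns grow to the right and rows downward; lengths in m; the calibration is good to about 2 mm. A picture is of the moment at which its call begins: read the wrist's pose just before it. There is no depth.
- close_job(): hands the job in; it is judged then, once.
Trained networks look in the newest picture that a camera, given by its name, has taken for a name from the list of things; names that differ only in an ending like _2 or _b are one class to them, and where a whole thing is asked for, a point or a joint stands for the part that bears it (a point fixed in the world has none). Each returns a list of dicts, best first, with "conf" (0 to 1); they miss things now and then, are a little off and sometimes report something else, mostly with a low value. They report only what shows in the picture. A call takes as long as a camera call. They do not tell look-alikes from the thing itself.
- find_in(camera, thing): "uv" ([column, row] in pixels, amid what is visible of it).
- masks_of(camera, thing): "region" (384x512 bool, what is visible of it) and "uv" ([column, row] in pixels, amid what is visible of it).
The state is a dict: "time_s": time; "joint_pos": joint angles; "joint_vel": joint speeds; "effort": joint torques, N m; "position": TCP position; "tool_rot": TCP orientation; "ft_force": force on the tool from outside, world axes, zero at the start; "wrist_torque": the same for the moment, N m; "gripper_width": opening from 0.0 (shut) to 1.0 (fully open); "grasp_force": force on a finger pad.
Only numpy, scipy, OpenCV 4.12 (cv2) and the standard library are available. Lean on these libraries where they do the work, as an engineer would, in place of code of your own. Each camera call takes 0.05 s, during which the arm holds its last target. There are 200 camera calls.

## Working session

There is one attempt and no reset: what is moved stays moved. The work goes in short steps, Python scripts to look and compute and a shell command to move; the robot and the scene stay as the last step left them, time stands still between calls to the robot, and variables do not carry over. Pictures are saved under pics/ and viewed, at most 14 in all, crops included, and the job is handed in when it is done.

```bash
ls; mkdir -p pics; cat > h.py <<'E'
from rig import *
import numpy as np, cv2
from scipy.spatial.transform import Rotation as R
def cam(name):
    s=read_state(); c=read_camera(name)
    if name=='wrist':
        T=np.eye(4); T[:3,:3]=R.from_rotvec(s['tool_rot']).as_matrix(); T[:3,3]=s['position']
        c['pose']=T@np.array(c['mount'])
    c['pose']=np.array(c['pose']); return c
def save(c,fn): cv2.imwrite('pics/'+fn,c['frame'][:,:,::-1])
def px2w(c,uv,z):
    uv=np.atleast_2d(np.array(uv,float)); d=(uv-[c['cx'],c['cy']])/[c['fx'],c['fy']]
    r=d.copy()
    for _ in range(20): r=d/(1+c['k1']*(r**2).sum(1,keepdims=True))
    v=np.c_[r[:,0],-r[:,1],-np.ones(len(r))]@c['pose'][:3,:3].T; o=c['pose'][:3,3]
    return o+v*((z-o[2])/v[:,2])[:,None]
def w2px(c,P):
    P=np.atleast_2d(P); q=(P-c['pose'][:3,3])@c['pose'][:3,:3]
    r=np.c_[q[:,0]/-q[:,2],-q[:,1]/-q[:,2]]; r=r*(1+c['k1']*(r**2).sum(1,keepdims=True))
    return r*[c['fx'],c['fy']]+[c['cx'],c['cy']]
def rect(c,region,z):
    "min-area rect of mask on plane z: centre, long, short, angle deg"
    k,_=cv2.findContours(region.astype(np.uint8),cv2.RETR_EXTERNAL,cv2.CHAIN_APPROX_NONE)
    k=max(k,key=cv2.contourArea)[:,0,:]
    W=px2w(c,k,z)[:,:2]; (cx,cy),(w,h),a=cv2.minAreaRect((W*1000).astype(np.float32))
    if w<h: w,h,a=h,w,a+90
    return np.round([cx,cy,w,h,(a+90)%180-90],1)
E
cat > look.py <<'E'
from h import *
for n in ('top','side'):
    c=cam(n); save(c,n+'0.png'); print(n,c['pose'].round(3).tolist(),c['fx'],c['k1'])
    for t,z in (('blank1_c',.012),('slotted_c',.036),('clamp_bar',.048),('tray',.032),('clamp_knob',.08),('knob_grip',.08),('jig',.024),('fence_face',.024),('stop_face',.024)):
        for m in masks_of(n,t)[:5]:
            if m['conf']>.3:
                print(t,round(m['conf'],2),np.round(m['uv']),m['region'].sum(),rect(c,m['region'],z), c['frame'][m['region']].mean(0).round())
print(read_state())
E
python3 look.py
```

```text
pics
top [[0.007, 0.998, -0.061, 0.429], [-1.0, 0.006, -0.009, -0.024], [-0.008, 0.061, 0.998, 1.723], [0.0, 0.0, 0.0, 1.0]] 499.621052547796 -0.13173712634540624
blank1_c 0.91 [154. 132.] 520 [761.9 350.5 171.1  40.6  41.8] [ 54. 112.  59.]
blank1_c 0.91 [109. 231.] 573 [410.5 508.2 174.   44.3 -33.1] [45. 89. 48.]
blank1_c 0.8 [187. 212.] 484 [475.4 215.4 162.9  38.2  -4. ] [63. 42. 29.]
blank1_c 0.34 [220. 154.] 2177 [678.8 113.5 218.8 118.8 -89.8] [ 36.  66. 116.]
slotted_c 0.82 [353. 189.] 518 [ 560.7 -335.5  167.1   39.1    4.7] [150. 127.  86.]
slotted_c 0.44 [408. 176.] 669 [ 607.8 -535.   127.2   82.7  -89.6] [100.  99.  89.]
clamp_bar 0.97 [340. 190.] 549 [ 557.5 -295.5  144.3   50.8    4.8] [104.  71.  47.]
clamp_bar 0.68 [379. 241.] 285 [ 353.5 -442.5   96.2   89.4   71.8] [ 44.  66. 110.]
tray 0.82 [222. 154.] 2149 [675.8 110.2 212.9 124.1 -89.8] [ 36.  66. 116.]
clamp_knob 0.56 [342. 186.] 104 [ 559.4 -292.8   52.    25.4   79.1] [66. 51. 37.]
knob_grip 0.61 [341. 187.] 66 [ 558.9 -292.9   45.    18.5   76.4] [57. 46. 32.]
knob_grip 0.6 [286. 127.] 646 [ 757.8 -105.7  1
[... 1346 characters left out ...]
119.]
{'time_s': 1.0, 'joint_pos': array([-1.44377807e+00,  2.58571065e-01,  1.53500476e+00,  1.25070893e-06,
        1.34801720e+00, -2.02782824e-01]), 'joint_vel': array([-0.00234037,  0.00051917, -0.00097186,  0.00032757, -0.0003966 ,
        0.00035138]), 'effort': array([ 1.80047864e-03, -4.37202108e+01, -2.84310418e+01,  7.16048805e-02,
        3.10500443e-02, -1.24160471e-05]), 'position': array([ 0.17815113, -0.52034399,  0.30276641]), 'tool_rot': array([-3.09897572e+00, -5.15705211e-01, -1.93632857e-06]), 'ft_force': array([-0.50317267, -0.52229785,  0.06977532]), 'wrist_torque': array([-0.00499866,  0.01405983,  0.0043508 ]), 'grasp_force': 0.0, 'gripper_width': 0.9999811033561118}
```

View pics/top0.png

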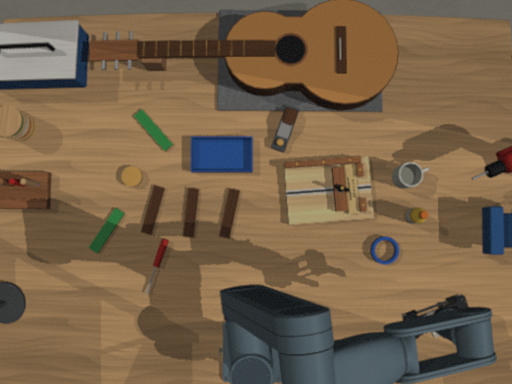

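View pics/side0.png

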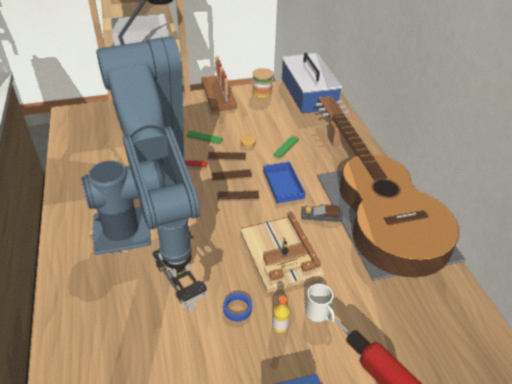

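Top view: three dark blanks at px (152,210), (190,212) and (229,213), with green look-alikes at (154,130) and (107,231). The jig is at (330,190) with its stop on the right, and the tray is at (222,154). The side view agrees. I'll hover over the knob next.

```bash
cat >> h.py <<'E'
def plan(*wps):
    "wps: (x,y,z_tcp,yaw_deg of tool x) ; prints shares per call from measured pose"
    s=read_state(); p=np.array(s['position']); M=R.from_rotvec(s['tool_rot']).as_matrix()
    psi=np.degrees(np.arctan2(M[1,0],M[0,0])); print('at',p.round(4),'yaw',round(psi,2),'t',s['time_s'])
    for w in wps:
        q=np.array(w[:3]); a=np.radians(psi); Mt=np.array([[np.cos(a),np.sin(a),0],[np.sin(a),-np.cos(a),0],[0,0,-1]])
        d=(w[3]-psi+180)%360-180; n=int(np.ceil(max(np.linalg.norm(q-p)/.05,abs(d)/8.59)))
        k=int(np.ceil(n/5)) or 1
        print('->',w,'rows',n)
        for i in range(k):
            a=np.radians(psi); Mt=np.array([[np.cos(a),np.sin(a),0],[np.sin(a),-np.cos(a),0],[0,0,-1]])
            v=Mt.T@(q-p)/(k-i); t=((w[3]-psi+180)%360-180)/(k-i)
            print('   ',(v/.4).round(3).tolist(),round(-t/180,3))
            p=p+Mt@v; psi=psi+t
Jo=np.array([.5624,-.3543]); Ja=4.8
def J(x,y):
    a=np.radians(Ja); return Jo+np.array([np.cos(a)*x-np.sin(a)*y,np.sin(a)*x+np.cos(a)*y])
E
python3 - <<'E'
from h import *
plan((.54,-.3,.29,77))
c=cam('top'); hsv=cv2.cvtColor(c['frame'],cv2.COLOR_RGB2HSV); f=c['frame'].astype(int)
m=((f[:,:,0]<95)&(f[:,:,0]>=f[:,:,1])&(f[:,:,1]>=f[:,:,2]-2)).astype(np.uint8)
n,l,st,ce=cv2.connectedComponentsWithStats(m)
for i in range(1,n):
    if 250<st[i,4]<1200: print(ce[i].round(),st[i,4],rect(c,l==i,.012))
print(read_camera('wrist')['mount'])
E
```

```text
at [ 0.1782 -0.5203  0.3028] yaw 18.9 t 1.0
-> (0.54, -0.3, 0.29, 77) rows 9
    [0.517, -0.114, 0.016] -0.161
    [0.507, 0.151, 0.016] -0.161
[340.  50.] 504 [ 1.0567e+03 -3.0650e+02  1.7510e+02  3.9200e+01 -9.0000e-01]
[500. 162.] 325 [ 661.1 -872.5  122.5   90.6  -75.6]
[ 13. 179.] 268 [591.4 833.9 151.2  54.1 -89.8]
[ 43. 203.] 569 [508.5 730.7 170.5 127.4 -41. ]
[152. 211.] 614 [482.6 345.9 172.2  53.2 -11.4]
[190. 213.] 639 [474.8 211.6 171.5  52.8  -4. ]
[228. 213.] 581 [474.3  83.7 170.2  46.2  -9.2]
[423. 313.] 411 [ 126.3 -548.3  565.    75.4  -79.2]
[[-6.92116644e-04  9.54319654e-01  2.98786743e-01  8.34736954e-02]
 [ 9.99999315e-01  9.42581674e-04 -6.94167503e-04  2.78603238e-04]
 [-9.44088601e-04  2.98786058e-01 -9.54319653e-01 -8.26579406e-02]
 [ 0.00000000e+00  0.00000000e+00  0.00000000e+00  1.00000000e+00]]
```

```bash
python3 -m jog '[[0.517,-0.114,0.016,-0.161],[0.517,-0.114,0.016,-0.161],[0.517,-0.114,0.016,-0.161],[0.517,-0.114,0.016,-0.161],[0.517,-0.114,0.016,-0.161]]' -1 40
python3 -m jog '[[0.507,0.151,0.016,-0.161],[0.507,0.151,0.016,-0.161],[0.507,0.151,0.016,-0.161],[0.507,0.151,0.016,-0.161],[0.507,0.151,0.016,-0.161]]'
python3 -m jog '[[0,0,0,0],[0,0,0,0]]'
python3 - <<'E'
from h import *
plan((.54,-.3,.29,77))
c=cam('wrist'); save(c,'w1.png')
for t,z in (('slotted_c',.036),('clamp_bar',.048),('clamp_knob',.086),('knob_grip',.086)):
    for m in masks_of('wrist',t)[:2]: print(t,round(m['conf'],2),np.round(m['uv']),m['region'].sum(),rect(c,m['region'],z))
E
```

```text
time_s: 1.6
position: [0.3624, -0.4073, 0.2963]
tool_rot: [-2.867, -1.282, -0.003]
ft_force: [0.8, -1.6, 0.5]
gripper_width: 1.005
grasp_force: 0.0
time_s: 2.1
position: [0.543, -0.2977, 0.2895]
tool_rot: [-2.457, -1.958, -0.002]
ft_force: [-0.2, -0.3, 0.4]
gripper_width: 1.001
grasp_force: 0.0
time_s: 2.3
position: [0.5389, -0.3012, 0.2897]
tool_rot: [-2.462, -1.951, 0.002]
ft_force: [-0.5, -0.4, 0.5]
gripper_width: 0.998
grasp_force: 0.0
at [ 0.5389 -0.3012  0.2897] yaw 76.79 t 2.3
-> (0.54, -0.3, 0.29, 77) rows 1
    [0.003, 0.002, -0.001] -0.001
slotted_c 0.57 [279. 192.] 3248 [ 561.5 -334.   171.8   41.5    4.7]
clamp_bar 0.9 [268. 168.] 4384 [ 560.  -297.9  151.2   59.2    4.6]
clamp_knob 0.94 [270. 172.] 567 [ 558.4 -290.6   50.1   21.1   78.3]
knob_grip 0.72 [265. 168.] 620 [ 558.9 -290.7   50.2   22.1   78.4]
```

View pics/w1.png

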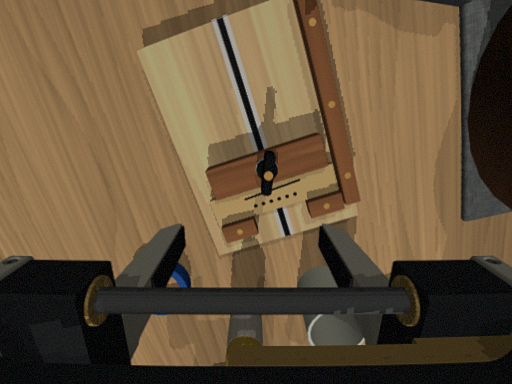

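The wrist view shows the knob at px (268,170), with its wing at about 78° in world yaw, and the slotted bridge clamped beside the stop. I'll descend and grip the wing with the tips above the hub.

```bash
python3 - <<'E'
from h import *
plan((.5585,-.293,.148,78.3))
E
```

```text
at [ 0.5388 -0.3015  0.2903] yaw 76.72 t 2.55
-> (0.5585, -0.293, 0.148, 78.3) rows 3
    [0.032, 0.043, 0.356] -0.009
```

```bash
python3 -m jog '[[0.032,0.043,0.1,-0.009],[0.032,0.043,0.2,-0.009],[0.032,0.043,0.3,-0.009],[0.032,0.043,0.356,-0.009],[0.032,0.043,0.356,-0.009]]'
python3 -m jog '[[0,0,0,0],[0,0,0,0],[0,0,0,0],[0,0,0,0],[0,0,0,0]]' 1 40
python3 -m jog '[[0,0,0,0],[0,0,0,0],[0,0,0,0],[0,0,0,0],[0,0,0,0]]'
python3 -c "
from h import *
plan((.5585,-.293,.148,78.3));print(read_state()['wrist_torque'])"
```

```text
time_s: 3.05
position: [0.5571, -0.2911, 0.1437]
tool_rot: [-2.429, -1.981, 0.003]
ft_force: [-1.1, 0.4, 0.6]
gripper_width: 0.998
grasp_force: 0.0
time_s: 3.55
position: [0.5598, -0.292, 0.1485]
tool_rot: [2.432, 1.986, 0.0]
ft_force: [0.4, -0.7, 0.4]
gripper_width: 0.621
grasp_force: 0.0
time_s: 4.05
position: [0.5595, -0.2917, 0.1475]
tool_rot: [-2.433, -1.987, 0.0]
ft_force: [1.2, 0.4, -0.2]
gripper_width: 0.185
grasp_force: 0.0
at [ 0.5595 -0.2917  0.1475] yaw 78.48 t 4.05
-> (0.5585, -0.293, 0.148, 78.3) rows 1
    [-0.004, -0.002, -0.001] 0.001
[-0.08433204 -0.11995062 -0.00082925]
```

```bash
python3 -m jog '[[0,0,0,0],[0,0,0,0],[0,0,0,0]]'
for i in 1 2 3; do python3 -m jog '[[0,0,0,-0.04],[0,0,0,-0.08],[0,0,0,-0.12],[0,0,0,-0.16],[0,0,0,-0.2]]'; python3 -c "from rig import *;print(read_state()['wrist_torque'])"; done
python3 -m jog '[[0,0,0,0],[0,0,0,0]]'
python3 -c "
from h import *
plan((.5585,-.293,.148,185));print(read_state()['wrist_torque'])"
```

```text
time_s: 4.35
position: [0.5597, -0.2918, 0.1475]
tool_rot: [2.433, 1.987, 0.0]
ft_force: [1.1, -0.7, -1.6]
gripper_width: 0.128
grasp_force: 38.2
time_s: 4.85
position: [0.5597, -0.2918, 0.1476]
tool_rot: [1.693, 2.646, 0.0]
ft_force: [0.7, 0.0, -0.0]
gripper_width: 0.132
grasp_force: 38.2
[-0.0588273  -0.28556636 -0.12696421]
time_s: 5.35
position: [0.5597, -0.2918, 0.1477]
tool_rot: [0.793, 3.039, -0.0]
ft_force: [0.5, 0.1, -1.0]
gripper_width: 0.13
grasp_force: 38.3
[-0.03956166 -0.28884191 -0.18394615]
time_s: 5.85
position: [0.5596, -0.2919, 0.1477]
tool_rot: [-0.185, 3.136, -0.0]
ft_force: [2.2, -0.3, -0.4]
gripper_width: 0.133
grasp_force: 38.3
[-0.04386349 -0.33282306 -0.16825368]
time_s: 6.05
position: [0.5594, -0.2919, 0.1477]
tool_rot: [0.172, -3.137, 0.0]
ft_force: [-0.4, -0.2, 0.2]
gripper_width: 0.123
grasp_force: 39.2
at [ 0.5594 -0.2919  0.1477] yaw -173.71 t 6.05
-> (0.5585, -0.293, 0.148, 185) rows 1
    [0.003, -0.002, -0.001] 0.007
[-0.06413648 -0.15192143 -0.13535539]
```

```bash
python3 -m jog '[[0,0,0,-0.01]]'; python3 -c "
from h import *
p=np.array([.5594,-.2919]);d=J(0,.075)-J(0,0);plan((*(p+d),.148,186.3),(*(p+2*d),.148,186.3))"
```

```text
time_s: 6.15
position: [0.5594, -0.2919, 0.1477]
tool_rot: [0.222, -3.134, 0.0]
ft_force: [-0.1, -0.5, 0.5]
gripper_width: 0.126
grasp_force: 39.3
at [ 0.5594 -0.2919  0.1477] yaw -171.89 t 6.15
-> (np.float64(0.5531241617500764), np.float64(-0.2171630355562872), 0.148, 186.3) rows 2
    [-0.011, 0.187, -0.001] 0.01
-> (np.float64(0.5468483235001528), np.float64(-0.14242607111257438), 0.148, 186.3) rows 2
    [-0.005, 0.187, 0.0] -0.0
```

```bash
python3 -m jog '[[-0.002,0.037,0,0],[-0.004,0.074,0,0],[-0.007,0.111,0,0],[-0.009,0.149,0,0],[-0.011,0.187,0,0]]'
python3 -m jog '[[-0.002,0.037,0,0],[-0.004,0.074,0,0],[-0.007,0.111,0,0],[-0.009,0.149,0,0],[-0.011,0.182,0,0]]'
python3 -m jog '[[0,0,0,0],[0,0,0,0]]'
python3 -c "
from h import *
plan((.5468,-.1424,.148,185));c=cam('top');save(c,'t2.png')
for t,z in (('slotted_c',.036),('clamp_bar',.048)):
    for m in masks_of('top',t)[:2]: print(t,round(m['conf'],2),np.round(m['uv']),m['region'].sum(),rect(c,m['region'],z))
"
```

```text
time_s: 6.65
position: [0.553, -0.2155, 0.1477]
tool_rot: [-0.227, 3.133, -0.0]
ft_force: [1.1, -2.3, 0.1]
gripper_width: 0.127
grasp_force: 39.3
time_s: 7.15
position: [0.5468, -0.1431, 0.1476]
tool_rot: [-0.227, 3.133, 0.0]
ft_force: [1.1, -2.6, 0.2]
gripper_width: 0.129
grasp_force: 39.3
time_s: 7.35
position: [0.5469, -0.1434, 0.1476]
tool_rot: [0.228, -3.133, -0.002]
ft_force: [-0.5, 2.5, 3.2]
gripper_width: 0.128
grasp_force: 39.3
at [ 0.5469 -0.1434  0.1476] yaw -171.68 t 7.35
-> (0.5468, -0.1424, 0.148, 185) rows 1
    [-0.0, 0.003, -0.001] 0.018
slotted_c 0.96 [352. 192.] 601 [ 560.3 -335.2  167.3   45.2    2.7]
clamp_bar 0.71 [296. 209.] 166 [ 4.955e+02 -1.485e+02  4.710e+01  4.030e+01  2.000e-01]
```

```bash
python3 -m jog '[[0,0,0,0],[0,0,0,0],[0,0,0,0],[0,0,0,0]]' -1
python3 -m jog '[[0,0,-0.1,0.018],[0,0,-0.2,0.018],[0,0,-0.25,0.018],[0,0,-0.25,0.018]]'
python3 -c "
from h import *
plan((.5605,-.335,.2476,184.8))"
```

```text
time_s: 7.9
position: [0.5468, -0.1447, 0.1473]
tool_rot: [0.226, -3.133, -0.0]
ft_force: [-0.4, -0.3, -0.0]
gripper_width: 0.425
grasp_force: 0.0
time_s: 8.3
position: [0.5485, -0.1452, 0.2512]
tool_rot: [-0.138, 3.132, -0.005]
ft_force: [0.3, 0.4, -0.3]
gripper_width: 0.766
grasp_force: 0.0
at [ 0.5485 -0.1452  0.2512] yaw -174.95 t 8.3
-> (0.5605, -0.335, 0.2476, 184.8) rows 4
    [0.012, -0.475, 0.009] 0.001
```

```bash
python3 -m jog '[[0.012,-0.475,0,0],[0.012,-0.475,0,0],[0.012,-0.475,0,0],[0.012,-0.475,0,0],[0.012,-0.475,0,0]]'
python3 -m jog '[[0,0,0,0],[0,0,0,0]]'
python3 -c "
from h import *
c=cam('wrist'); save(c,'w2.png')
for t,z in (('slotted_c',.036),('clamp_bar',.048),('clamp_knob',.086)):
    for m in masks_of('wrist',t)[:2]: print(t,round(m['conf'],2),np.round(m['uv']),m['region'].sum(),rect(c,m['region'],z))
plan((.5605,-.335,.111,184.8))
"
```

```text
time_s: 8.8
position: [0.5578, -0.3394, 0.2451]
tool_rot: [0.13, -3.137, 0.001]
ft_force: [0.8, -0.0, 0.5]
gripper_width: 1.0
grasp_force: 0.0
time_s: 9.0
position: [0.5585, -0.3329, 0.2463]
tool_rot: [0.139, -3.137, -0.003]
ft_force: [0.3, 0.3, 0.1]
gripper_width: 0.999
grasp_force: 0.0
slotted_c 0.64 [250. 175.] 4589 [ 561.  -333.8  167.8   38.3    5.2]
clamp_bar 0.56 [419. 188.] 6590 [ 546.9 -143.6  150.9   72.2    4.8]
clamp_bar 0.19 [324. 174.] 37255 [ 555.  -253.5  289.8  208.8  -85.3]
clamp_knob 0.66 [432. 199.] 1453 [ 546.3 -158.8   54.7   39.3   12.8]
clamp_knob 0.35 [156.  10.] 1531 [ 407.6 -422.9   68.5   21.   -85.8]
at [ 0.5591 -0.3328  0.2477] yaw -174.87 t 9.2
-> (0.5605, -0.335, 0.111, 184.8) rows 3
    [-0.003, -0.006, 0.342] 0.002
```

View pics/w2.png

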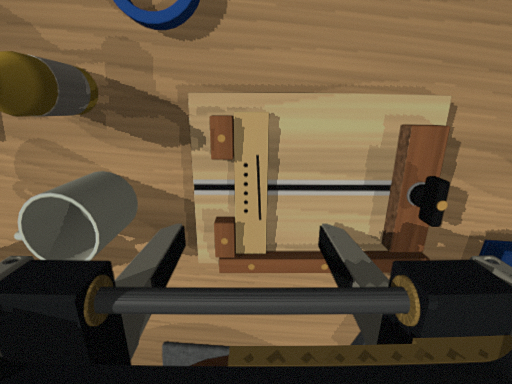

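The bridge is at px (250,180) against the stop with the notch clear, and the bar is open at (425,190). I'll grasp it now.

```bash
python3 -m jog '[[-0.004,-0.004,0.1,0],[-0.004,-0.004,0.2,0],[-0.004,-0.004,0.3,0],[-0.004,-0.004,0.339,0],[-0.004,-0.004,0.339,0]]'
python3 -m jog '[[0,0,0,0],[0,0,0,0],[0,0,0,0],[0,0,0,0],[0,0,0,0]]' 1 25
python3 -m jog '[[0,0,0,0],[0,0,0,0],[0,0,0,0],[0,0,0,0]]'
python3 -c "
from h import *
plan((.5605,-.335,.111,184.8),(.58,-.31,.25,184.8),(.672,.108,.25,90))"
```

```text
time_s: 9.7
position: [0.5604, -0.3345, 0.111]
tool_rot: [0.14, -3.137, -0.002]
ft_force: [-0.3, 0.1, 0.6]
gripper_width: 0.996
grasp_force: 0.0
time_s: 10.2
position: [0.5607, -0.3357, 0.1123]
tool_rot: [-0.138, 3.138, -0.001]
ft_force: [-0.6, 0.1, -0.1]
gripper_width: 0.621
grasp_force: 0.0
time_s: 10.6
position: [0.5605, -0.334, 0.1119]
tool_rot: [0.138, -3.138, -0.005]
ft_force: [0.1, 4.1, 2.2]
gripper_width: 0.405
grasp_force: 25.0
at [ 0.5605 -0.334   0.1119] yaw -174.98 t 10.6
-> (0.5605, -0.335, 0.111, 184.8) rows 1
    [0.0, -0.002, 0.002] 0.001
-> (0.58, -0.31, 0.25, 184.8) rows 3
    [-0.054, 0.058, -0.348] -0.0
-> (0.672, 0.108, 0.25, 90) rows 12
    [-0.106, 0.341, 0.0] 0.176
    [0.089, 0.345, 0.0] 0.176
    [0.257, 0.248, 0.0] 0.176
```

```bash
python3 -m jog '[[0,0.003,-0.07,0],[0,0.003,-0.15,0],[0,0.003,-0.25,0],[0,0.003,-0.345,0],[0,0.003,-0.345,0]]'
python3 -m jog '[[-0.03,0.09,0,0.035],[-0.06,0.18,0,0.07],[-0.09,0.27,0,0.105],[-0.12,0.36,0,0.14],[-0.15,0.41,0,0.176]]'
python3 -m jog '[[0.02,0.08,0,0.035],[0.04,0.16,0,0.07],[0.06,0.24,0,0.105],[0.08,0.32,0,0.14],[0.089,0.345,0,0.176]]'
python3 -c "
from h import *
plan((.675,.108,.25,90))"
```

```text
time_s: 11.1
position: [0.5625, -0.336, 0.2567]
tool_rot: [-0.138, 3.13, -0.012]
ft_force: [0.2, -0.9, -0.5]
gripper_width: 0.401
grasp_force: 25.0
time_s: 11.6
position: [0.6055, -0.1627, 0.249]
tool_rot: [-0.728, -3.054, -0.002]
ft_force: [-0.2, 0.2, -0.8]
gripper_width: 0.404
grasp_force: 25.0
time_s: 12.1
position: [0.6359, -0.0231, 0.2488]
tool_rot: [-1.533, -2.74, -0.001]
ft_force: [-0.2, -0.1, -1.3]
gripper_width: 0.407
grasp_force: 25.0
at [ 0.6359 -0.0231  0.2488] yaw 121.56 t 12.1
-> (0.675, 0.108, 0.25, 90) rows 4
    [0.228, 0.255, -0.003] 0.175
```

```bash
python3 -m jog '[[0.05,0.06,0,0.035],[0.1,0.12,0,0.07],[0.15,0.18,0,0.105],[0.2,0.24,0,0.14],[0.228,0.255,0,0.175]]'
python3 -m jog '[[0,0,0,0],[0,0,0,0],[0,0,0,0]]'
python3 -c "
from h import *
c=cam('wrist'); save(c,'w3.png'); d=cam('top')
for n,k in (('wrist',c),('top',d)):
  for t,z in (('tray',.032),('slotted_c',.165)):
    for m in masks_of(n,t)[:1]: print(n,t,round(m['conf'],2),np.round(m['uv']),m['region'].sum(),rect(k,m['region'],z))
plan((.676,.110,.092,90))"
```

```text
time_s: 12.6
position: [0.6752, 0.1075, 0.2485]
tool_rot: [-2.22, -2.221, 0.0]
ft_force: [0.8, 0.3, 0.1]
gripper_width: 0.403
grasp_force: 25.0
time_s: 12.9
position: [0.6747, 0.1036, 0.2495]
tool_rot: [-2.217, -2.226, 0.001]
ft_force: [-0.9, 0.4, -0.4]
gripper_width: 0.406
grasp_force: 25.0
wrist tray 0.87 [285. 135.] 8217 [678.4 132.1 170.7 122.8 -89.5]
wrist slotted_c 0.84 [249. 201.] 11912 [674.5 123.8 126.5  40.5 -89.8]
top tray 0.68 [330. 192.] 5357 [ 556.7 -255.4  298.4  214.7  -85.7]
top slotted_c 0.78 [239. 150.] 297 [675.6  39.7  44.2  38.2 -89.7]
at [0.6749 0.104  0.2501] yaw 90.15 t 13.2
-> (0.676, 0.11, 0.092, 90) rows 4
    [0.015, 0.003, 0.395] 0.001
```

View pics/w3.png

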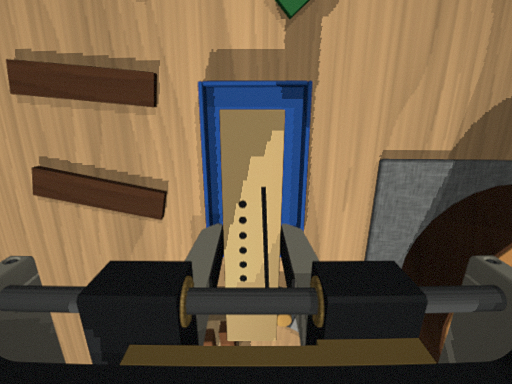

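The bridge (px 250,200) is held over the tray (255,150), aligned with it. I'll lower it in and release with a small opening.

```bash
python3 -m jog '[[0.015,0.006,0.08,0.001],[0.015,0.006,0.16,0.001],[0.015,0.006,0.24,0.001],[0.015,0.006,0.31,0.001],[0.015,0.006,0.35,0.001]]'
python3 -m jog '[[0,0,0.015,0],[0,0,0.03,0],[0,0,0.037,0],[0,0,0.037,0]]'
python3 -m jog '[[0,0,0,0],[0,0,0,0],[0,0,0,0],[0,0,0,0]]' -0.16
python3 -m jog '[[0,0,-0.07,0],[0,0,-0.17,0],[0,0,-0.27,0],[0,0,-0.37,0],[0,0,-0.37,0]]'
python3 -m jog '[[0,0,0,0]]' -1
python3 - <<'E'
from h import *
c=cam('top'); save(c,'t3.png')
for t,z in (('slotted_c',.017),('blank1_c',.012)):
    for m in masks_of('top',t): print(t,round(m['conf'],2),np.round(m['uv']),m['region'].sum(),rect(c,m['region'],z),c['frame'][m['region']].mean(0).round())
c=cam('wrist')
for t,z in (('slotted_c',.017),('blank1_c',.012)):
    for m in masks_of('wrist',t): print(t,round(m['conf'],2),np.round(m['uv']),m['region'].sum(),rect(c,m['region'],z),c['frame'][m['region']].mean(0).round())
plan((.476,.0885,.25,172))
E
```

```text
time_s: 13.7
position: [0.676, 0.1105, 0.1073]
tool_rot: [-2.22, -2.22, 0.004]
ft_force: [-0.1, -0.5, -0.8]
gripper_width: 0.407
grasp_force: 25.0
time_s: 14.1
position: [0.6777, 0.1107, 0.096]
tool_rot: [2.221, 2.221, 0.002]
ft_force: [-0.0, 0.1, -0.2]
gripper_width: 0.406
grasp_force: 25.0
time_s: 14.5
position: [0.6774, 0.1107, 0.0956]
tool_rot: [2.221, 2.221, 0.001]
ft_force: [-0.3, 0.2, 0.4]
gripper_width: 0.58
grasp_force: 0.0
time_s: 15.0
position: [0.68, 0.1109, 0.2509]
tool_rot: [2.215, 2.215, 0.014]
ft_force: [0.3, -0.1, 1.3]
gripper_width: 0.583
grasp_force: 0.0
time_s: 15.1
position: [0.6777, 0.1107, 0.2447]
tool_rot: [2.22, 2.22, 0.003]
ft_force: [0.1, -0.8, -1.7]
gripper_width: 0.629
grasp_force: 0.0
slotted_c 0.79 [234. 156.] 226 [679.8  52.5  55.3  38.2 -89.7] [156. 134.  94.]
blank1_c 0.78 [156. 132.] 535 [763.1 351.5 178.8  42.1  42.7] [50. 98. 53.]
blank1_c 0.71 [233. 162.] 874 [6.790e+02 4.240e+01 1.186e+02 7.610e+01 4.000e-01] [ 40.  63. 105.]
blank1_c 0.66 [110. 230.] 559 [412.3 508.1 171.5  43.7 -34.5] [ 53. 111.  59.]
blank1_c 0.63 [416. 216.] 322 [ 471.3 -563.2   81.9   55.4  -89.9] [108.  84.  44.]
slotted_c 0.64 [252. 174.] 4295 [677.8 109.4 167.9  38.7 -89.6] [199. 168. 112.]
blank1_c 0.7 [78. 89.] 5283 [479.1 216.3 173.1  38.6  -5.9] [72. 46. 29.]
blank1_c 0.68 [291.   7.] 540 [7.161e+02 2.915e+02 4.300e+01 2.020e+01 3.000e-01] [ 52. 121.  62.]
at [0.6767 0.1107 0.2414] yaw 89.99 t 15.4
-> (0.476, 0.0885, 0.25, 172) rows 10
    [-0.028, -0.251, -0.011] -0.228
    [0.144, -0.208, -0.011] -0.228
```

View pics/t3.png

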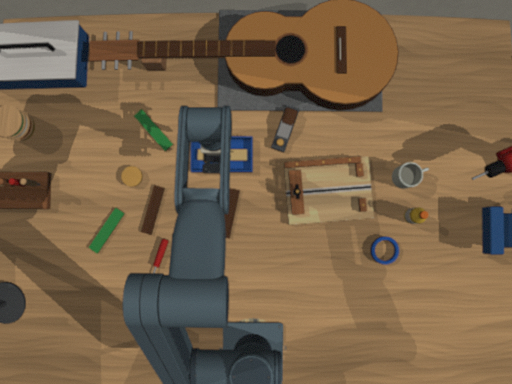

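The slotted bridge lies in the tray and the bar is open. Next is the blank nearest the jig.

```bash
python3 -m jog '[[-0.028,-0.251,-0.02,-0.228],[-0.028,-0.251,-0.02,-0.228],[-0.028,-0.251,-0.02,-0.228],[-0.028,-0.251,-0.02,-0.228],[-0.028,-0.251,-0.02,-0.228]]'
python3 -m jog '[[0.144,-0.208,-0.01,-0.228],[0.144,-0.208,-0.01,-0.228],[0.144,-0.208,-0.01,-0.228],[0.144,-0.208,-0.01,-0.228],[0.144,-0.208,-0.01,-0.228]]'
python3 -m jog '[[0,0,0,0],[0,0,0,0],[0,0,0,0]]'
cat > bl.py <<'E'
from h import *
def blanks(fn=None,z=.012):
    c=cam('wrist')
    if fn: save(c,fn)
    for m in masks_of('wrist','blank1_c'): print('blank',round(m['conf'],2),np.round(m['uv']),m['region'].sum(),rect(c,m['region'],z),c['frame'][m['region']].mean(0).round())
E
python3 - <<'E'
from bl import *
blanks('w4.png'); plan((.476,.0885,.25,172))
E
```

```text
time_s: 15.9
position: [0.5761, 0.0995, 0.2507]
tool_rot: [-1.293, -2.862, 0.001]
ft_force: [-0.3, -0.1, 0.3]
gripper_width: 1.002
grasp_force: 0.0
time_s: 16.4
position: [0.4756, 0.0883, 0.2548]
tool_rot: [-0.208, -3.134, 0.0]
ft_force: [-0.0, 0.0, 0.2]
gripper_width: 0.997
grasp_force: 0.0
time_s: 16.7
position: [0.4763, 0.0883, 0.2549]
tool_rot: [-0.221, -3.133, 0.0]
ft_force: [-0.2, -0.1, 0.0]
gripper_width: 1.001
grasp_force: 0.0
blank 0.6 [352. 156.] 4406 [477.  214.3 169.7  43.9  -6. ] [66. 42. 27.]
at [0.4763 0.0884 0.255 ] yaw 172.0 t 16.8
-> (0.476, 0.0885, 0.25, 172) rows 1
    [0.001, 0.0, 0.012] -0.0
```

View pics/w4.png

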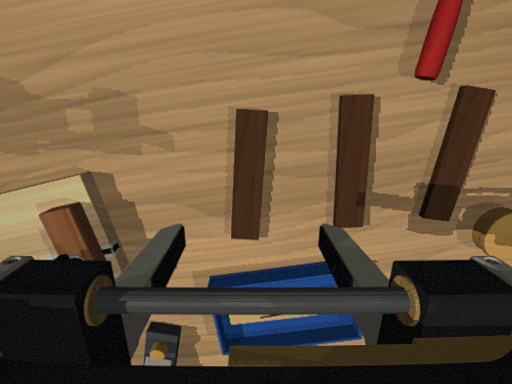

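```bash
cat >> bl.py <<'E'
def dark(z=.012,thr=100,fn=None):
    c=cam('wrist'); f=c['frame'].astype(int)
    if fn: save(c,fn)
    m=((f[:,:,0]<thr)&(f[:,:,0]>f[:,:,2]+18)&(f[:,:,0]>f[:,:,1]+8)).astype(np.uint8)
    m=cv2.morphologyEx(m,cv2.MORPH_OPEN,np.ones((5,5)))
    n,l,st,ce=cv2.connectedComponentsWithStats(m)
    for i in range(1,n):
        if st[i,4]>1200: print('dark',ce[i].round(),st[i,4],rect(c,l==i,z),f[l==i].mean(0).round())
E
python3 -c "
from bl import *
dark()"
```

```text
dark [458. 149.] 4514 [485.4 345.8 170.   47.6 -14.9] [60. 38. 23.]
dark [352. 159.] 4357 [477.3 215.3 169.   42.6  -5.4] [66. 42. 26.]
dark [248. 172.] 3927 [476.1  83.1 169.3  38.5 -11.6] [67. 43. 27.]
dark [312. 355.] 2673 [785.9 157.1 283.7  42.8  82. ] [60. 48. 24.]
```

Blank A is at px (248,172), B at (352,159) and C at (458,149). I'll pick A.

```bash
python3 -c "
from h import *
plan((.476,.083,.088,168.4))"
```

```text
at [0.4763 0.0884 0.255 ] yaw 172.02 t 16.85
-> (0.476, 0.083, 0.088, 168.4) rows 4
    [-0.001, -0.013, 0.418] 0.02
```

```bash
python3 -m jog '[[-0.001,-0.013,0.1,0.02],[-0.001,-0.013,0.2,0.02],[-0.001,-0.013,0.3,0.02],[-0.001,-0.013,0.39,0.02],[-0.001,-0.013,0.418,0.02]]'
python3 -m jog '[[0,0,0,0],[0,0,0,0],[0,0,0,0],[0,0,0,0],[0,0,0,0]]' 1 25
python3 -m jog '[[0,0,0,0],[0,0,0,0],[0,0,0,0],[0,0,0,0]]'
python3 -m jog '[[0,0,-0.1,0],[0,0,-0.2,0],[0,0,-0.3,0],[0,0,-0.41,0],[0,0,-0.41,0]]'
python3 -m jog '[[0,0,0,0]]'
python3 -c "
from h import *
t=J(-.004,.0215)
plan((*t,.25,184.8));print(t)"
```

```text
time_s: 17.35
position: [0.4738, 0.0832, 0.0849]
tool_rot: [-0.316, -3.119, 0.0]
ft_force: [-0.6, 0.4, 0.1]
gripper_width: 1.002
grasp_force: 0.0
time_s: 17.85
position: [0.4765, 0.0832, 0.089]
tool_rot: [0.315, 3.124, 0.0]
ft_force: [-0.2, 0.9, 0.3]
gripper_width: 0.624
grasp_force: 0.0
time_s: 18.25
position: [0.476, 0.0832, 0.0881]
tool_rot: [0.315, 3.126, 0.0]
ft_force: [-1.1, -1.0, 3.3]
gripper_width: 0.408
grasp_force: 25.0
time_s: 18.75
position: [0.4788, 0.0831, 0.2577]
tool_rot: [0.314, 3.115, 0.001]
ft_force: [1.5, -0.9, -0.7]
gripper_width: 0.405
grasp_force: 25.0
time_s: 18.85
position: [0.4762, 0.0831, 0.2526]
tool_rot: [0.315, 3.124, 0.0]
ft_force: [-0.4, 0.1, -1.6]
gripper_width: 0.4
grasp_force: 25.0
at [0.4762 0.0831 0.2526] yaw 168.48 t 18.85
-> (np.float64(0.5566149549313573), np.float64(-0.33321011489946495), 0.25, 184.8) rows 9
    [-0.202, -0.49, 0.003] -0.045
    [-0.131, -0.514, 0.003] -0.045
[ 0.55661495 -0.33321011]
```

```bash
python3 -m jog '[[-0.05,-0.12,0,-0.01],[-0.1,-0.24,0,-0.02],[-0.15,-0.36,0,-0.03],[-0.202,-0.49,0,-0.045],[-0.202,-0.49,0,-0.045]]'
python3 -m jog '[[-0.03,-0.12,0,-0.01],[-0.06,-0.24,0,-0.02],[-0.1,-0.36,0,-0.03],[-0.131,-0.508,0,-0.045],[-0.131,-0.508,0,-0.045]]'
python3 -m jog '[[0,0,0,0],[0,0,0,0],[0,0,0,0]]'
python3 - <<'E'
from bl import *
dark(z=.1745+0); 
plan((*J(-.006,.0215),.112,184.8))
E
```

```text
time_s: 19.35
position: [0.5158, -0.1294, 0.2495]
tool_rot: [-0.098, -3.137, 0.001]
ft_force: [-0.1, -0.2, -0.7]
gripper_width: 0.405
grasp_force: 25.0
time_s: 19.85
position: [0.5556, -0.3352, 0.2489]
tool_rot: [0.124, -3.137, -0.001]
ft_force: [-0.3, 0.2, -0.3]
gripper_width: 0.404
grasp_force: 25.0
time_s: 20.15
position: [0.556, -0.3287, 0.2514]
tool_rot: [0.13, -3.138, -0.003]
ft_force: [-0.1, -0.2, -0.1]
gripper_width: 0.402
grasp_force: 25.0
dark [30. 96.] 2094 [ 474.6 -466.4   39.5   28.7  -54. ] [82. 67. 24.]
dark [251. 194.] 10647 [ 532.7 -333.8  122.    43.5    4.8] [67. 43. 27.]
dark [380. 234.] 2001 [ 531.1 -244.6   77.3   71.9   87.2] [66. 45. 29.]
dark [252. 327.] 1232 [ 629.6 -323.    37.4   23.2  -85.3] [73. 47. 30.]
dark [285. 353.] 6460 [ 653.4 -299.6  253.4   27.6  -85.4] [86. 69. 37.]
at [ 0.5561 -0.3288  0.2518] yaw -175.23 t 20.2
-> (np.float64(0.5546219692128582), np.float64(-0.33337747058612954), 0.112, 184.8) rows 3
    [0.005, -0.011, 0.35] -0.0
```

```bash
python3 -m jog '[[0.005,-0.011,0.1,0],[0.005,-0.011,0.19,0],[0.005,-0.011,0.28,0],[0.005,-0.011,0.33,0],[0.005,-0.011,0.33,0]]'
python3 -m jog '[[0,0,0.01,0],[0,0,0.018,0],[0,0,0.018,0]]'
python3 -c "
from h import *
plan((*J(-.006,.0215),.112,184.8),(*J(-.006,.018),.112,184.8),(*J(.004,.018),.112,184.8))"
```

```text
time_s: 20.7
position: [0.553, -0.3326, 0.1168]
tool_rot: [0.13, -3.134, -0.008]
ft_force: [0.3, 0.5, -1.3]
gripper_width: 0.407
grasp_force: 25.0
time_s: 21.0
position: [0.555, -0.3343, 0.114]
tool_rot: [-0.129, 3.138, 0.001]
ft_force: [0.2, 4.6, -1.7]
gripper_width: 0.405
grasp_force: 25.0
at [ 0.555  -0.3343  0.114 ] yaw -175.29 t 21.0
-> (np.float64(0.5546219692128582), np.float64(-0.33337747058612954), 0.112, 184.8) rows 1
    [0.001, 0.002, 0.005] -0.0
-> (np.float64(0.5549148416645213), np.float64(-0.3368651955935028), 0.112, 184.8) rows 1
    [0.0, -0.009, 0.0] -0.0
-> (np.float64(0.5648797702570163), np.float64(-0.33602841716017967), 0.112, 184.8) rows 1
    [-0.025, -0.0, 0.0] -0.0
```

```bash
python3 -m jog '[[0,0,0.003,0],[-0.005,0,0.003,0],[-0.01,0,0.003,0],[-0.015,0,0.003,0],[-0.015,0,0.003,0]]'
python3 -m jog '[[-0.003,0,0,0],[-0.003,0,0,0]]'
python3 -m jog '[[-0.003,0,0,0],[-0.003,0,0,0]]'
python3 -m jog '[[-0.003,0,0,0],[-0.003,0,0,0]]'
```

```text
time_s: 21.5
position: [0.5603, -0.3338, 0.1126]
tool_rot: [0.129, -3.138, -0.002]
ft_force: [-2.3, 5.1, -1.3]
gripper_width: 0.409
grasp_force: 25.0
time_s: 21.7
position: [0.5613, -0.3338, 0.1125]
tool_rot: [0.129, -3.138, -0.002]
ft_force: [-3.1, 4.3, -0.8]
gripper_width: 0.403
grasp_force: 25.0
time_s: 21.9
position: [0.5625, -0.3337, 0.1125]
tool_rot: [0.129, -3.138, -0.002]
ft_force: [-2.1, 4.8, -0.7]
gripper_width: 0.401
grasp_force: 25.0
time_s: 22.1
position: [0.5633, -0.3336, 0.1125]
tool_rot: [0.129, -3.137, -0.002]
ft_force: [-4.3, 4.4, -0.9]
gripper_width: 0.4
grasp_force: 25.0
```

```bash
for i in 1 2; do python3 -m jog '[[-0.003,0,0,0],[-0.003,0,0,0]]'|grep -E 'pos|ft_'; done
```

```text
position: [0.5635, -0.3336, 0.1124]
ft_force: [-7.8, 3.8, 0.9]
position: [0.5637, -0.3336, 0.1123]
ft_force: [-11.8, 2.6, 2.2]
```

```bash
python3 -m jog '[[0,0,0,0],[0,0,0,0],[0,0,0,0],[0,0,0,0],[0,0,0,0]]' -0.2 | grep grip
python3 -m jog '[[0,0,-0.08,0],[0,0,-0.18,0],[0,0,-0.28,0],[0,0,-0.35,0],[0,0,-0.35,0]]'
python3 -m jog '[[0,0,0,0]]' -1|grep ft_
python3 - <<'E'
from bl import *
dark(z=.036,fn='w5.png'); plan((.477,.21,.25,174.5)); c=cam('top')
for m in masks_of('top','blank1_c'): print('top',round(m['conf'],2),np.round(m['uv']),rect(c,m['region'],.012),c['frame'][m['region']].mean(0).round())
E
```

```text
gripper_width: 0.597
time_s: 23.5
position: [0.5682, -0.3359, 0.2572]
tool_rot: [-0.128, 3.132, -0.011]
ft_force: [-0.2, 0.4, 0.2]
gripper_width: 0.602
grasp_force: 0.0
ft_force: [-0.3, 0.5, -0.6]
dark [29. 79.] 2764 [ 469.  -582.4   65.8   64.2   80.8] [78. 63. 21.]
dark [125.  97.] 2647 [ 485.6 -474.3   96.5   48.5   75.8] [88. 69. 45.]
dark [253. 178.] 5109 [ 570.8 -338.4  183.8   81.9   16.2] [66. 42. 26.]
dark [394. 245.] 1939 [ 628.6 -163.3  132.2   53.9  -85.9] [73. 48. 29.]
dark [325. 354.] 6721 [ 818.  -210.6  478.4   52.4  -85.2] [76. 61. 31.]
at [ 0.5661 -0.3342  0.2506] yaw -175.32 t 23.65
-> (0.477, 0.21, 0.25, 174.5) rows 12
    [0.037, 0.458, 0.001] 0.019
    [0.064, 0.455, 0.001] 0.019
    [0.091, 0.451, 0.001] 0.019
top 0.69 [190. 214.] [478.8 217.2 169.6  41.6  -2.9] [73. 50. 35.]
top 0.68 [155. 132.] [763.4 352.4 176.5  40.7  42. ] [49. 95. 52.]
top 0.35 [154. 208.] [485.5 346.  170.2  42.2 -14.6] [74. 51. 35.]
```

View pics/w5.png

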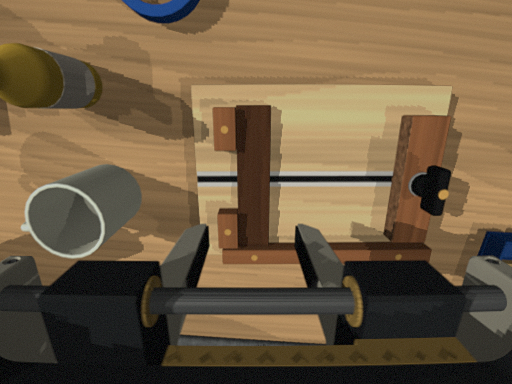

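Blank A is seated at px (253,175), against both the fence and the stop. Now blank B.

```bash
python3 -m jog '[[0.037,0.458,0,0.019],[0.037,0.458,0,0.019],[0.037,0.458,0,0.019],[0.037,0.458,0,0.019],[0.037,0.458,0,0.019]]' |grep pos
python3 -m jog '[[0.064,0.455,0,0.019],[0.064,0.455,0,0.019],[0.064,0.455,0,0.019],[0.064,0.455,0,0.019],[0.064,0.455,0,0.019]]'|grep pos
python3 -m jog '[[0.091,0.461,0,0.019],[0.091,0.461,0,0.019],[0.091,0.461,0,0.019],[0.091,0.461,0,0.019],[0.091,0.461,0,0.019]]'|grep pos
python3 -m jog '[[0,0,0,0],[0,0,0,0]]'
python3 - <<'E'
from bl import *
dark(); plan((.477,.2155,.088,174.8))
E
```

```text
position: [0.5352, -0.1486, 0.2502]
position: [0.506, 0.0313, 0.2506]
position: [0.4775, 0.2165, 0.2507]
time_s: 25.45
position: [0.4785, 0.2123, 0.251]
tool_rot: [-0.155, -3.137, 0.002]
ft_force: [-0.2, -1.4, 0.1]
gripper_width: 1.0
grasp_force: 0.0
dark [362. 166.] 4296 [485.1 348.1 168.5  44.1 -14.9] [63. 40. 25.]
dark [256. 171.] 4078 [477.7 221.9 167.4  48.6  -5.6] [66. 42. 26.]
dark [261. 356.] 1219 [772.  200.9 111.   43.   84.3] [61. 49. 24.]
at [0.4785 0.2122 0.2511] yaw 174.3 t 25.5
-> (0.477, 0.2155, 0.088, 174.8) rows 4
    [0.004, 0.008, 0.408] -0.003
```

```bash
python3 -m jog '[[0.004,0.008,0.1,-0.003],[0.004,0.008,0.2,-0.003],[0.004,0.008,0.3,-0.003],[0.004,0.008,0.38,-0.003],[0.004,0.008,0.408,-0.003]]'|grep pos
python3 -m jog '[[0,0,0,0],[0,0,0,0],[0,0,0,0],[0,0,0,0],[0,0,0,0]]' 1 25|grep ft_
python3 -m jog '[[0,0,0,0],[0,0,0,0],[0,0,0,0],[0,0,0,0]]'
python3 -m jog '[[0,0,-0.1,0],[0,0,-0.2,0],[0,0,-0.3,0],[0,0,-0.41,0],[0,0,-0.41,0]]'|grep pos
python3 -m jog '[[0,0,0,0]]'
python3 -c "
from h import *
t=J(-.006,.082)
plan((*t,.25,184.8));print(t)"
```

```text
position: [0.4752, 0.2152, 0.0853]
ft_force: [0.3, -0.3, -0.4]
time_s: 26.9
position: [0.4765, 0.2173, 0.0885]
tool_rot: [0.138, 3.138, 0.0]
ft_force: [-1.1, 0.6, 2.8]
gripper_width: 0.403
grasp_force: 25.0
position: [0.4792, 0.2179, 0.2584]
time_s: 27.5
position: [0.4767, 0.2173, 0.253]
tool_rot: [0.138, 3.137, 0.001]
ft_force: [0.2, 0.3, -1.7]
gripper_width: 0.4
grasp_force: 25.0
at [0.4767 0.2173 0.253 ] yaw 174.96 t 27.5
-> (np.float64(0.5495594596912531), np.float64(-0.2730896526015345), 0.25, 184.8) rows 10
    [-0.145, -0.603, 0.004] -0.027
    [-0.092, -0.613, 0.004] -0.027
[ 0.54955946 -0.27308965]
```

```bash
python3 -m jog '[[-0.03,-0.12,0,-0.006],[-0.06,-0.24,0,-0.012],[-0.09,-0.36,0,-0.018],[-0.12,-0.48,0,-0.024],[-0.145,-0.603,0,-0.027]]'|grep pos
python3 -m jog '[[-0.018,-0.12,0,-0.006],[-0.036,-0.24,0,-0.012],[-0.054,-0.36,0,-0.018],[-0.075,-0.48,0,-0.024],[-0.092,-0.608,0,-0.027]]'|grep pos
python3 -m jog '[[0,0,0,0],[0,0,0,0],[0,0,0,0]]'
python3 -c "
from h import *
t=J(-.006,.083)
plan((*t,.1130,184.8));print(t)"
```

```text
position: [0.5121, -0.0295, 0.25]
position: [0.548, -0.271, 0.2495]
time_s: 28.8
position: [0.5481, -0.2683, 0.2505]
tool_rot: [0.128, -3.136, -0.004]
ft_force: [0.0, 0.4, -0.8]
gripper_width: 0.405
grasp_force: 25.0
at [ 0.5481 -0.2683  0.2505] yaw -175.31 t 28.8
-> (np.float64(0.5494757818479208), np.float64(-0.27209315974228504), 0.113, 184.8) rows 3
    [-0.003, -0.01, 0.344] -0.001
[ 0.54947578 -0.27209316]
```

Lower B, then slide it +x until it meets the fence.

```bash
python3 -m jog '[[-0.003,-0.008,0.1,0],[-0.003,-0.008,0.19,0],[-0.003,-0.008,0.28,0],[-0.003,-0.008,0.33,0],[-0.003,-0.008,0.345,0]]'|grep pos
python3 -m jog '[[-0.005,0,0,0],[-0.01,0,0,0],[-0.015,0,0,0],[-0.02,0,0,0],[-0.02,0,0,0]]'|grep -E 'pos|ft_'
for i in 1 2 3; do python3 -m jog '[[-0.004,0,0,0],[-0.004,0,0,0]]'|grep -E 'pos|ft_'; done
```

```text
position: [0.5484, -0.2692, 0.1123]
position: [0.5571, -0.2719, 0.1144]
ft_force: [-5.6, -1.1, 0.9]
position: [0.5574, -0.272, 0.114]
ft_force: [-9.6, -1.2, 0.6]
position: [0.5578, -0.272, 0.1139]
ft_force: [-14.4, -2.9, 4.1]
position: [0.5583, -0.2719, 0.1138]
ft_force: [-17.8, -3.4, 5.4]
```

```bash
python3 -m jog '[[0.008,0,0.002,0],[0.008,0,0.002,0],[0.008,0,0.002,0],[0.008,0,0.002,0]]' -0.05 | grep -E 'grip|pos'
python3 -m jog '[[0,0,-0.08,0],[0,0,-0.18,0],[0,0,-0.28,0],[0,0,-0.35,0],[0,0,-0.35,0]]'
python3 -m jog '[[0,0,0,0]]' -1|grep ft_
python3 - <<'E'
from bl import *
dark(z=.036,fn='w6.png'); plan((.485,.346,.25,165)); c=cam('top')
for m in masks_of('top','blank1_c'): print('top',round(m['conf'],2),np.round(m['uv']),rect(c,m['region'],.012),c['frame'][m['region']].mean(0).round())
E
```

```text
position: [0.5605, -0.272, 0.1139]
gripper_width: 0.527
time_s: 31.3
position: [0.562, -0.273, 0.2591]
tool_rot: [-0.129, 3.131, -0.01]
ft_force: [0.1, 1.1, -0.1]
gripper_width: 0.522
grasp_force: 0.0
ft_force: [-0.1, 0.4, -1.1]
dark [76. 98.] 2150 [ 481.5 -468.8   94.    46.8   80.3] [89. 71. 46.]
dark [227. 174.] 9257 [ 562.6 -299.3  174.4  146.7    4.7] [71. 46. 29.]
dark [312. 353.] 6641 [ 815.8 -167.2  484.4   52.8  -85.3] [81. 65. 33.]
at [ 0.5597 -0.2715  0.2528] yaw -175.31 t 31.45
-> (0.485, 0.346, 0.25, 165) rows 13
    [0.02, 0.518, 0.002] 0.036
    [0.079, 0.512, 0.002] 0.036
    [0.137, 0.5, 0.002] 0.036
top 0.88 [155. 130.] [763.3 350.9 168.9  38.   42.4] [42. 88. 48.]
top 0.83 [333. 205.] [ 5.080e+02 -2.802e+02  6.210e+01  3.800e+01 -1.000e-01] [71. 49. 34.]
top 0.77 [108. 227.] [411.8 509.3 169.3  41.4 -33. ] [ 49. 107.  57.]
top 0.67 [354. 204.] [ 5.118e+02 -3.442e+02  6.200e+01  4.160e+01  4.000e-01] [66. 45. 32.]
top 0.32 [307. 193.] [ 589.6 -159.4  275.4  153.7  -33.7] [131. 105.  75.]
top 0.2 [293. 192.] [ 551.3 -146.9  152.    45.2    4.3] [102.  70.  47.]
```

View pics/w6.png

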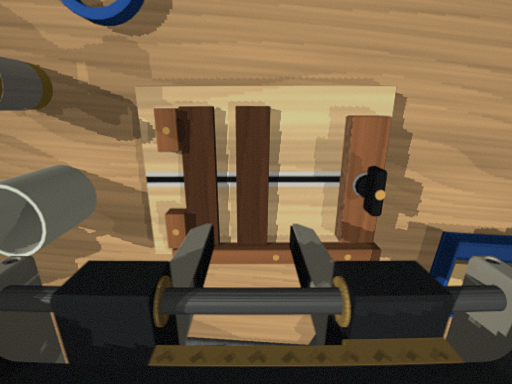

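A (px 200,175) and B (253,175) are in, both at the fence. The gap up to the bar leaves room for C.

```bash
python3 -m jog '[[0.02,0.518,0,0.036],[0.02,0.518,0,0.036],[0.02,0.518,0,0.036],[0.02,0.518,0,0.036],[0.02,0.518,0,0.036]]' |grep pos
python3 -m jog '[[0.079,0.512,0,0.036],[0.079,0.512,0,0.036],[0.079,0.512,0,0.036],[0.079,0.512,0,0.036],[0.079,0.512,0,0.036]]'|grep pos
python3 -m jog '[[0.137,0.5,0,0.036],[0.137,0.5,0,0.036],[0.137,0.5,0,0.036],[0.137,0.5,0,0.036],[0.137,0.5,0,0.036]]'|grep pos
python3 -m jog '[[0,0,0,0],[0,0,0,0]]'
python3 - <<'E'
from bl import *
dark(); blanks(); plan((.485,.346,.088,165.2))
E
```

```text
position: [0.5331, -0.061, 0.2521]
position: [0.5084, 0.1437, 0.2524]
position: [0.4837, 0.349, 0.2523]
time_s: 33.25
position: [0.4849, 0.3438, 0.2527]
tool_rot: [-0.405, -3.115, 0.003]
ft_force: [-0.1, 0.3, -1.1]
gripper_width: 1.003
grasp_force: 0.0
dark [257. 172.] 4069 [486.5 354.3 168.3  48.9 -14.9] [63. 40. 25.]
blank 0.69 [286. 332.] 1418 [745.1 339.7 132.4  45.3  42.8] [36. 93. 45.]
blank 0.59 [380.  77.] 5569 [411.9 510.3 170.7  43.4 -33.5] [ 43. 107.  52.]
blank 0.26 [184. 348.] 2532 [715.1 145.9 151.7  94.2 -87.2] [21. 44. 84.]
at [0.4852 0.3435 0.2534] yaw 165.1 t 33.4
-> (0.485, 0.346, 0.088, 165.2) rows 4
    [0.002, 0.006, 0.414] -0.001
```

```bash
python3 -m jog '[[0.002,0.013,0.1,-0.001],[0.002,0.013,0.2,-0.001],[0.002,0.013,0.3,-0.001],[0.002,0.013,0.38,-0.001],[0.002,0.013,0.414,-0.001]]'|grep pos
python3 -m jog '[[0,0,0,0],[0,0,0,0],[0,0,0,0],[0,0,0,0],[0,0,0,0]]' 1 25|grep ft_
python3 -m jog '[[0,0,0,0],[0,0,0,0],[0,0,0,0],[0,0,0,0]]'
python3 -m jog '[[0,0,-0.1,0],[0,0,-0.2,0],[0,0,-0.3,0],[0,0,-0.41,0],[0,0,-0.41,0]]'|grep pos
python3 -m jog '[[0,0,0,0]]'
python3 -c "
from h import *
t=J(-.008,.145)
plan((*t,.25,184.8));print(t)"
```

```text
position: [0.4839, 0.3485, 0.085]
ft_force: [0.7, 0.5, -0.5]
time_s: 34.8
position: [0.485, 0.3507, 0.0881]
tool_rot: [0.399, 3.116, 0.0]
ft_force: [-1.3, -0.6, 1.2]
gripper_width: 0.402
grasp_force: 25.0
position: [0.4875, 0.352, 0.2588]
time_s: 35.4
position: [0.4852, 0.3508, 0.2528]
tool_rot: [0.398, 3.114, 0.002]
ft_force: [-0.1, -0.7, -1.3]
gripper_width: 0.402
grasp_force: 25.0
at [0.4852 0.3508 0.2528] yaw 165.42 t 35.4
-> (np.float64(0.5422947698428182), np.float64(-0.2104779581554804), 0.25, 184.8) rows 12
    [-0.164, -0.441, 0.002] -0.036
    [-0.113, -0.456, 0.002] -0.036
    [-0.061, -0.466, 0.002] -0.036
[ 0.54229477 -0.21047796]
```

```bash
python3 -m jog '[[-0.04,-0.11,0,-0.009],[-0.08,-0.22,0,-0.018],[-0.12,-0.33,0,-0.027],[-0.164,-0.441,0,-0.036],[-0.164,-0.441,0,-0.036]]'|grep pos
python3 -m jog '[[-0.03,-0.11,0,-0.009],[-0.06,-0.22,0,-0.018],[-0.09,-0.33,0,-0.027],[-0.113,-0.456,0,-0.036],[-0.113,-0.456,0,-0.036]]'|grep pos
python3 -m jog '[[-0.015,-0.11,0,-0.009],[-0.03,-0.22,0,-0.018],[-0.045,-0.33,0,-0.027],[-0.061,-0.456,0,-0.036],[-0.061,-0.466,0,-0.036]]'|grep pos
python3 -m jog '[[0,0,0,0],[0,0,0,0],[0,0,0,0]]'
python3 -c "
from h import *
t=J(-.008,.145)
plan((*t,.1130,184.8));print(t)"
```

```text
position: [0.5038, 0.1583, 0.2496]
position: [0.523, -0.0282, 0.25]
position: [0.5425, -0.2143, 0.2499]
time_s: 37.2
position: [0.5421, -0.2083, 0.2515]
tool_rot: [0.136, -3.138, -0.002]
ft_force: [0.5, 0.9, -0.3]
gripper_width: 0.402
grasp_force: 25.0
at [ 0.5421 -0.2083  0.2515] yaw -175.04 t 37.2
-> (np.float64(0.5422947698428182), np.float64(-0.2104779581554804), 0.113, 184.8) rows 3
    [0.0, -0.005, 0.346] 0.001
[ 0.54229477 -0.21047796]
```

```bash
python3 -m jog '[[0,-0.005,0.1,0],[0,-0.005,0.19,0],[0,-0.005,0.28,0],[0,-0.005,0.31,0],[0,-0.005,0.31,0]]'|grep -E 'pos|ft_'
python3 -m jog '[[0,0,0.01,0],[0,0,0.02,0],[0,0,0.035,0],[0,0,0.035,0]]'|grep -E 'pos|ft_'
python3 -m jog '[[-0.005,0,0,0],[-0.01,0,0,0],[-0.015,0,0,0],[-0.02,0,0,0],[-0.02,0,0,0]]'|grep -E 'pos|ft_'
for i in 1 2 3; do python3 -m jog '[[-0.004,0,0,0],[-0.004,0,0,0]]'|grep -E 'pos|ft_'; done
```

```text
position: [0.5416, -0.2108, 0.1265]
ft_force: [0.4, -0.2, -0.9]
position: [0.5423, -0.2126, 0.114]
ft_force: [0.5, 0.8, -1.1]
position: [0.5507, -0.2119, 0.114]
ft_force: [-0.4, 0.8, -1.2]
position: [0.5519, -0.2117, 0.1139]
ft_force: [0.1, -0.7, -1.4]
position: [0.5522, -0.2117, 0.1135]
ft_force: [-4.6, -0.5, 0.1]
position: [0.5525, -0.2116, 0.1131]
ft_force: [-9.0, -2.8, 1.3]
```

```bash
python3 -m jog '[[0.005,0,0.001,0],[0.005,0,0.001,0],[0.005,0,0.001,0],[0.005,0,0.001,0]]' -0.1 | grep -E 'grip|pos'
python3 -m jog '[[0,0,-0.08,0],[0,0,-0.18,0],[0,0,-0.28,0],[0,0,-0.35,0],[0,0,-0.35,0]]'
python3 -m jog '[[0,0,0,0]]' -1|grep ft_
python3 - <<'E'
from bl import *
dark(z=.036,fn='w7.png'); plan((.547,-.1435,.25,188),(.547,-.1435,.148,188)); c=cam('wrist')
for t in ('clamp_knob','knob_grip'):
  for m in masks_of('wrist',t)[:2]: print(t,round(m['conf'],2),np.round(m['uv']),rect(c,m['region'],.086))
E
```

```text
position: [0.5536, -0.2117, 0.1138]
gripper_width: 0.552
time_s: 40.1
position: [0.5552, -0.2126, 0.2588]
tool_rot: [-0.133, 3.131, -0.008]
ft_force: [-0.1, 0.8, 1.2]
gripper_width: 0.546
grasp_force: 0.0
ft_force: [0.7, 0.5, -0.6]
dark [147. 178.] 5029 [ 567.  -342.4  174.7   60.9    6.7] [70. 45. 28.]
dark [229. 176.] 8961 [ 556.4 -226.3  174.   129.2    4.9] [77. 49. 32.]
dark [316. 353.] 6649 [801.6 -99.9 478.3  64.  -85.1] [84. 68. 36.]
at [ 0.5528 -0.2113  0.2528] yaw -175.14 t 40.25
-> (0.547, -0.1435, 0.25, 188) rows 2
    [0.0, 0.17, 0.007] -0.017
-> (0.547, -0.1435, 0.148, 188) rows 3
    [0.0, -0.0, 0.255] -0.0
clamp_knob 0.93 [315. 194.] [ 544.3 -151.8   51.1   23.7    5.3]
clamp_knob 0.3 [230. 160.] [ 543.4 -249.   235.1  179.7  -85.2]
knob_grip 0.66 [201. 167.] [ 542.1 -262.6  140.5   34.     4.4]
knob_grip 0.58 [315. 192.] [ 545.  -151.6   52.4   23.5    6.8]
```

View pics/w7.png

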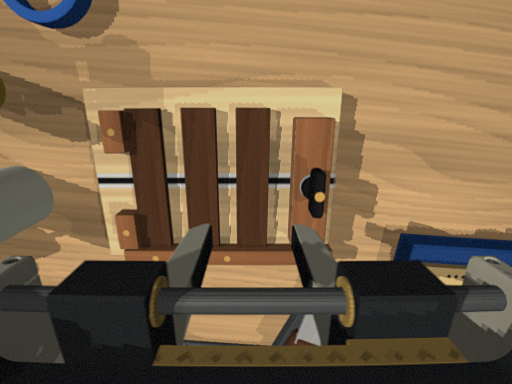

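All three blanks are in, at px (150,178), (200,177) and (253,177), with the knob at (315,193). Now I'll grip the knob.

```bash
python3 -m jog '[[0,0.08,0.007,-0.01],[0,0.167,0.007,-0.012],[0,0.167,0.007,-0.012],[0,0.167,0.007,-0.012]]'|grep pos
python3 -m jog '[[0,0,0.08,0],[0,0,0.16,0],[0,0,0.24,0],[0,0,0.255,0],[0,0,0.255,0]]'|grep -E 'pos|ft_'
python3 -m jog '[[0,0,0,0],[0,0,0,0],[0,0,0,0],[0,0,0,0],[0,0,0,0]]' 1 40|grep ft_
python3 -m jog '[[0,0,0,0],[0,0,0,0],[0,0,0,0],[0,0,0,0],[0,0,0,0]]'|grep ft_
python3 -m jog '[[0,0,0,0],[0,0,0,0],[0,0,0,0],[0,0,0,0],[0,0,0,0]]'
python3 -c "
from h import *
plan((.547,-.1435,.148,186));p=read_state()['position'][:2]
plan((*(p+J(0,-.030)-J(0,0)),.148,187))
print((np.array(p)-Jo))"
```

```text
position: [0.5473, -0.1445, 0.2499]
position: [0.547, -0.1457, 0.1476]
ft_force: [-0.1, 1.0, 0.1]
ft_force: [0.3, 0.7, -0.5]
ft_force: [-0.4, -0.7, -0.7]
time_s: 42.8
position: [0.5475, -0.1451, 0.1487]
tool_rot: [0.192, -3.136, -0.0]
ft_force: [-0.0, 1.1, -0.4]
gripper_width: 0.128
grasp_force: 39.9
at [ 0.5475 -0.1451  0.1487] yaw -173.0 t 42.8
-> (0.547, -0.1435, 0.148, 186) rows 1
    [0.001, 0.004, 0.002] 0.006
at [ 0.5475 -0.1451  0.1487] yaw -173.0 t 42.8
-> (np.float64(0.5499604378785701), np.float64(-0.1749543858847758), 0.148, 187) rows 1
    [0.003, -0.075, 0.002] 0.0
[-0.0149499  0.2092404]
```

```bash
python3 -m jog '[[0.001,-0.025,0,0],[0.002,-0.05,0,0],[0.003,-0.075,0,0],[0.004,-0.09,0,0],[0.004,-0.1,0,0]]'|grep -E 'pos|ft_'
python3 -m jog '[[0.001,-0.015,0,0],[0.001,-0.03,0,0],[0.002,-0.045,0,0],[0.002,-0.06,0,0],[0.003,-0.07,0,0]]'|grep -E 'pos|ft_'
python3 -m jog '[[0,0,0,0],[0,0,0,0]]'
python3 - <<'E'
from bl import *
c=cam('wrist'); save(c,'w8.png')
s=read_state(); print((np.array(s['position'][:2])-Jo)@[-np.sin(np.radians(4.8)),np.cos(np.radians(4.8))])
E
```

```text
position: [0.5509, -0.186, 0.1487]
ft_force: [-0.1, 2.7, -0.3]
position: [0.5531, -0.2135, 0.1487]
ft_force: [1.4, 2.8, -0.6]
time_s: 44.0
position: [0.5532, -0.2138, 0.1487]
tool_rot: [-0.192, 3.135, -0.002]
ft_force: [0.9, -0.9, -2.4]
gripper_width: 0.124
grasp_force: 39.9
0.1409228322650349
```

View pics/w8.png

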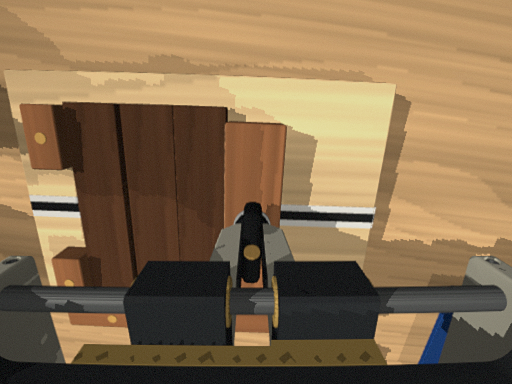

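The row is nearly closed, with one small gap left at px (122,190), and the near ends are aligned. I'll press on gently.

```bash
python3 -m jog '[[0,-0.004,0,0],[0,-0.008,0,0],[0,-0.012,0,0],[0,-0.012,0,0]]'|grep -E 'pos|ft_'
for i in 1 2 3; do python3 -m jog '[[0,-0.002,0,0],[0,-0.004,0,0],[0,-0.004,0,0]]'|grep -E 'pos|ft_'; done
```

```text
position: [0.5535, -0.2175, 0.1487]
ft_force: [0.3, 1.9, -0.9]
position: [0.5536, -0.2182, 0.1487]
ft_force: [0.1, 6.4, 0.7]
position: [0.5536, -0.2184, 0.1487]
ft_force: [0.7, 11.0, 3.4]
position: [0.5537, -0.2187, 0.1487]
ft_force: [0.3, 14.7, 5.2]
```

```bash
for i in 1 2 3; do python3 -m jog '[[0,0,0,0.04],[0,0,0,0.08],[0,0,0,0.12],[0,0,0,0.16],[0,0,0,0.2]]'|grep -E 'pos|ft_'; python3 -c "from rig import *;print(read_state()['wrist_torque'])"; done
python3 -m jog '[[0,0,0,0.025],[0,0,0,0.05],[0,0,0,0.05]]'|grep -E 'pos|ft_|grip'; python3 -c "from rig import *;print(read_state()['wrist_torque'])"
python3 -m jog '[[0,0,0,0.025],[0,0,0,0.05],[0,0,0,0.05]]'|grep -E 'pos|ft_|grip'; python3 -c "
from h import *
print(read_state()['wrist_torque']);plan((.5,-.2,.15,60))"
```

```text
position: [0.5537, -0.2187, 0.1487]
ft_force: [0.7, 14.9, 5.0]
[ 2.73354281 -0.32624479  0.12728542]
position: [0.5537, -0.2188, 0.1486]
ft_force: [1.1, 13.5, 4.5]
[ 2.53931156 -0.32330437  0.10146345]
position: [0.5537, -0.2188, 0.1486]
ft_force: [-0.2, 14.7, 3.9]
[ 2.49935808 -0.31678267  0.15682388]
position: [0.5536, -0.2188, 0.1485]
ft_force: [1.5, 15.7, 3.7]
gripper_width: 0.124
[ 2.44045667 -0.21955254  0.0639239 ]
position: [0.5536, -0.2188, 0.1485]
ft_force: [0.9, 13.9, 4.7]
gripper_width: 0.13
[ 2.43573946 -0.25814829 -0.02540137]
at [ 0.5536 -0.2188  0.1485] yaw 60.97 t 47.45
-> (0.5, -0.2, 0.15, 60) rows 2
    [-0.024, -0.14, -0.004] 0.005
```

```bash
python3 -m jog '[[0,0,0,0],[0,0,0,0],[0,0,0,0],[0,0,0,0],[0,0,0,0]]' -1|grep -E 'pos|ft_|grip'
python3 -m jog '[[0,0,-0.1,0],[0,0,-0.2,0],[0,0,-0.3,0],[0,0,-0.4,0],[0,0,-0.4,0]]'|grep pos
python3 -m jog '[[0,0,0,0],[0,0,0,0]]'|grep pos
python3 - <<'E'
from bl import *
c=cam('wrist'); save(c,'w9.png'); dark(z=.036)
for t,z in (('clamp_knob',.086),('clamp_bar',.048),('blank1_c',.036)):
  for m in masks_of('wrist',t)[:3]: print(t,round(m['conf'],2),np.round(m['uv']),rect(c,m['region'],z))
E
```

```text
position: [0.5542, -0.2229, 0.1488]
ft_force: [0.0, -0.0, 0.4]
gripper_width: 0.504
position: [0.5562, -0.2239, 0.3156]
position: [0.5535, -0.2223, 0.3072]
dark [284. 213.] 8490 [ 561.5 -300.4  173.   121.1    5.5] [63. 40. 25.]
dark [367. 353.] 5691 [ 571.3 -601.8  482.    61.5  -28.8] [70. 56. 28.]
clamp_knob 0.65 [253. 183.] [ 553.4 -217.2   49.2   22.6   46.4]
clamp_bar 0.76 [252. 171.] [ 554.3 -223.1  152.    56.4    4.7]
blank1_c 0.76 [284. 212.] [ 560.4 -296.8  169.6   39.1    4.5]
```

View pics/w9.png

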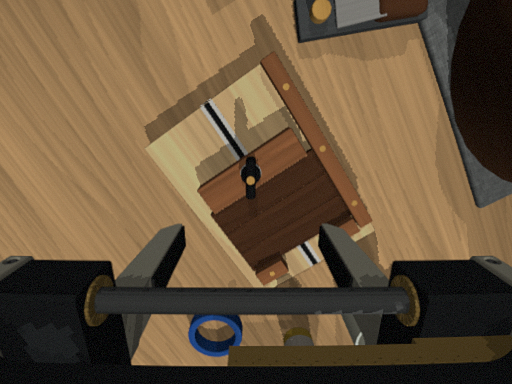

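The row is closed up against the bar with the knob turned. One closer look from the other yaw to check the fence contact and the rest of the bench.

```bash
python3 -c "
from h import *
plan((.545,-.24,.29,130),(.535,-.26,.27,184.8))"
```

```text
at [ 0.5539 -0.2223  0.3075] yaw 61.01 t 48.9
-> (0.545, -0.24, 0.29, 130) rows 9
    [-0.025, 0.001, 0.022] -0.192
    [-0.021, -0.013, 0.022] -0.192
-> (0.535, -0.26, 0.27, 184.8) rows 7
    [-0.011, -0.026, 0.025] -0.152
    [0.002, -0.028, 0.025] -0.152
```

```bash
for i in 1 2 3; do python3 -m jog '[[-0.015,-0.015,0.02,-0.05],[-0.015,-0.015,0.02,-0.1],[-0.015,-0.015,0.02,-0.15],[-0.015,-0.015,0.02,-0.2],[-0.015,-0.015,0.02,-0.225]]'|grep pos; done
python3 -m jog '[[0,0,0,0],[0,0,0,0],[0,0,0,0]]'|grep pos
python3 - <<'E'
from bl import *
c=cam('wrist'); t=cam('top')
a=cv2.resize(c['frame'][60:290,130:430],None,fx=1.33,fy=1.33*1.0,interpolation=cv2.INTER_CUBIC)
a=cv2.resize(c['frame'][60:290,100:400],(782,600),interpolation=cv2.INTER_CUBIC); cv2.imwrite('pics/w10.png',a[:,:,::-1]); save(t,'t10.png')
for m in masks_of('wrist','blank1_c')[:4]: print(round(m['conf'],2),np.round(m['uv']),rect(c,m['region'],.036))
dark(.036); plan((.535,-.26,.27,184.8))
E
```

```text
position: [0.5459, -0.2247, 0.3001]
position: [0.5412, -0.2318, 0.2921]
position: [0.5423, -0.2403, 0.2841]
position: [0.5424, -0.2403, 0.2845]
0.93 [208. 182.] [ 559.6 -296.4  169.2   39.3    4.4]
0.16 [274. 169.] [ 559.  -256.1  283.9  219.2  -85.4]
dark [211. 185.] 11458 [ 559.9 -261.6  220.6  175.8  -85.4] [66. 42. 26.]
dark [368. 351.] 6437 [816.3 -33.1 474.   88.1 -88. ] [70. 56. 28.]
at [ 0.5424 -0.2403  0.2847] yaw -177.52 t 50.9
-> (0.535, -0.26, 0.27, 184.8) rows 1
    [0.021, -0.048, 0.037] -0.013
```

View pics/w10.png

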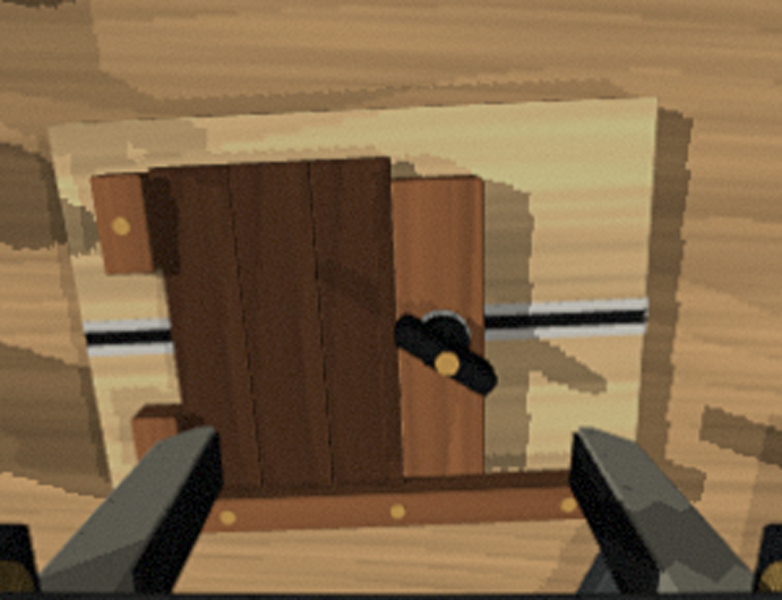

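View pics/t10.png

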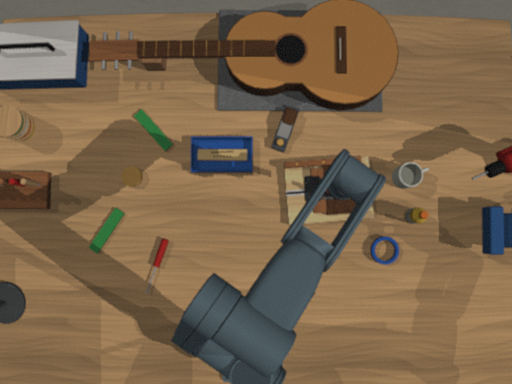

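The three blanks sit tight between stop and bar (px 160–400), flush at the fence (about row 490), and the wing is at about 61°. The bridge lies flat in the tray at (222,155), and the bench items are unmoved. I'm handing in.

```bash
python3 -c "
from rig import *
print(close_job())"
```

```text
the job is handed in; nothing more can be done
None
```

I handed in the job at about 51 s of the 210 s limit: the slotted bridge is flat in the blue tray, and all three dark blanks are in the jig against the fence and end stop, with the bar up against the row and the knob turned tight. The result of the judging was not shown to me.

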